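Bolt two city-model sections together past the spring catch

TASK

Lock the two baseboard sections of the city model together: press the red spring catch plate fully down with one fingertip and keep it held down while the other fingertip pushes the yellow tab from behind, until the bolt is fully home in its keeper on the other section. Then let go, so that the catch springs up again behind the bolt and locks it. Only press and push: do not pinch the tab, and leave the loose model blocks and the other things on the bench where they are.

Things in the scene. Friction and masses are not known exactly. Their poses are not given: they have to be found in the camera images.
- model: city model fixed to the bench: two grey baseboards, together 260 (x) by 480 (y) by 24 mm, buildings up to 55 mm tall on the half away from the robot. Origin: centre of the underside, on the seam; x points away from the robot, y along the bolt to the left. The left board (y above 0) carries bolt and catch, the right one the keeper. Guides and keeper on the bolt line are 46 mm high above the bench
- tab_push (a point): point on the rear face (facing the model's +y: the one to push) of the upright yellow tab on the steel bolt: on the tab's centre line, 72 mm above the bench. The tab is 24 mm wide (model x), 10 mm thick (model y), from 38 to 90 mm above the bench. Push it towards the model's -y; the space behind it is free above 46 mm
- bolt (a joint): travel of the bolt in m, friction about 2.5 N, stays where it is left: 0 drawn back, 0.048 at its stop, fully home in the keeper; from 0.044 on the catch can rise behind it. With the catch up it is blocked after about 4 mm of play
- catch_top (a point): centre of the top of the red catch plate, 66 mm above the bench when up, 56 when down. Plate 36 mm wide (model x), 108 mm long (model y), parallel to the bolt; its centre line lies 62 mm from the tab's, on the robot's side (gap between plate and tab 32 mm). It reaches 55 mm ahead of and 53 mm behind the middle of the drawn-back tab, so a fingertip can slide along it while pressing
- catch (a joint): how far the catch plate is pressed straight down, in m: 0 up (rest), 0.010 fully down on its stop. Spring: 4 N at first movement, 8 N fully down. The bolt is free when it is pressed more than 5 mm; let up while the bolt is on its way, it rubs on the bolt at about 5 mm
- tower_tall_center (a point): centre of a loose white model tower, 30 x 30 x 62 mm, standing on the left section beyond the bolt; bystander
- tower_low_center (a point): centre of a loose white model block, 28 x 40 x 42 mm, standing on the right section nearer the robot; bystander
- glue: white glue bottle, 54 mm across, 140 mm tall, loose on the bench; origin at the centre of its underside; bystander
- paint_jar: green paint jar, 60 mm across, 65 mm tall, loose on the bench; origin at the centre of its underside; bystander
- tape: blue roll of tape lying flat, 90 mm across, 24 mm tall, loose; origin at the centre of its underside; bystander
- mug: blue mug, 80 mm across, 90 mm tall, loose; origin at the centre of its underside; bystander
- screwdriver: screwdriver lying on the bench, loose; bystander

How it is judged:
By the outcome, as a careful person would: the job done as asked, in the order asked, and still so for the second after the job is handed in, with the robot touching nothing.
It also fails if it takes over 35 s, if anything falls off the work surface, if the arm or the gripper's body presses on something with over 40 N, if the wrist force passes 120 N, or if a joint passes its speed limit or range.

ROBOT

A 6-joint arm with a two-finger parallel gripper is mounted at the origin on the work surface. World frame = base frame: x ahead of the robot, y to its left, z up, the work surface at z = 0. Lengths are in m, angles in rad, forces in N, time in s.
With the tool pointing down it reaches from about 0.3 to 0.75 m from the base axis. Payload 8.5 kg.
Tool frame: the origin (TCP) lies midway between the tips of the shut fingers; the grasp point (between the pads) lies 19 mm behind it; z points along the fingers, y is the line along which they close (so a half turn about z gives the same grasp; the last joint's range is limited). The gripper opens to 85 mm and grips with 20 to 120 N. Pads are 22 mm wide; open, the fingers measure 114 mm over their backs; the gripper's body (76 mm by 85 mm) begins 54 mm behind the grasp point. The pads swing forward as they close: fully open they stand 13 mm farther back than shut.
Start: joints at [0.965, 0.381, 1.297, -0, 1.464, -0.215], TCP at [0.21, 0.509, 0.231] pointing down, gripper open.
Joint ranges: [-3.11, 3.11], [-0.89, 2.33], [0.22, 2.48], [-1.42, 4.56], [0.17, 2.85], [-2.88, 2.88]. Speed limits (rad/s): [2.39, 2.39, 3.14, 3.14, 3.14, 3.14].

INTERFACE

Orientations are given as a 3x3 rotation matrix whose columns are the frame's x, y, z axes.
In Python, from bench import bot gives the robot as it stands. The module is installed in compiled form; this text tells all that it offers.
- The arm moves only by the tool carry_out, never from a script. Its argument "rows" is a list of rows, each a list of 5 numbers: the opening, from -1 (shut) to 1 (fully open), then the shift along the world's x, y, z normalised to -1 to 1, where 1 is 300 mm, then the turn about the world's z normalised to -1 to 1, where 1 is 180 degrees. A call has 1 to 12 rows; each row shifts and turns the commanded pose from where the row before left it; what a row does not reach is not made up. A row lasts 1/10 s, in which the tool goes at most 50 mm and 8.59 degrees, less where a joint would pass 70% of its speed; a pose out of reach is approached as far as the arm can. A call with a number of a shift or a turn outside -1 to 1 is refused whole. A call with a gripper value outside its range is refused whole. The fingers move at their own pace and stop on an object; "squeeze" is the grip in N (left out, the last holds). Time passes only in rows, so rows that do not move let the fingers close. It gives the time, the measured TCP pose, the force, the opening and the grip force at its end, in the units of the state.
- bot.get_state(): the state, without advancing time (a new reading comes with each control period).
- bot.read_camera(name): name is "scene" or "side" or "wrist"; returns the picture (420x560x3 uint8, red, green, blue); there is no depth.
- bot.camera_params(name): a dict with "fx", "fy", "cx", "cy" (pixels), "dist" ([k1, k2, p1, p2, k3] as OpenCV has them; the pictures are not rectified), "cam_to_world" (4x4, takes a point from camera to world coordinates); the wrist camera has in their place "mount" (4x4, takes a point from camera to tool coordinates, whose origin is the TCP and whose axes are the flange's). Camera axes: x right, y up, looking along -z (the intrinsics and any distortion apply to the point x, -y, -z); pixel columns grow to the right and rows downward; lengths in m; the calibration is good to about 2 mm. A picture is of the moment at which its call begins: read the wrist's pose just before it. camera_params takes no time and is no camera call.
- bot.job_done(): hands the job in; it is judged then, once.
The state is a dict: "t": time; "qpos": joint angles; "qd": joint speeds; "tau": joint torques, N m; "tool_pos": TCP position; "tcp_rot": TCP orientation; "contact_force": force on the tool from outside, world axes, zero at the start; "moment": the same for the moment, N m; "finger_gap": finger opening in m; "finger_force": force on a finger pad.
Only numpy, scipy, OpenCV 4.12 (cv2) and the standard library are available. Lean on these libraries where they do the work, as an engineer would, in place of code of your own. Each camera call takes 0.05 s, during which the arm holds its last target. There are 200 camera calls.

## Working session

There is one attempt and no reset: what is moved stays moved. The work goes in short steps, Python scripts to look and compute and a tool call to move; the robot and the scene stay as the last step left them, time stands still between calls to the robot, and variables do not carry over. Pictures are saved under pics/ and viewed, at most 10 in all, crops included, and the job is handed in when it is done.

Besides the shell and the picture viewer there is one more tool, called after "Request:" as a command line: name --pt "numbers of a row" for each row, then --argument value for the rest. carry_out: Moves the arm, as the interface text tells. Scaled input: -1 to 1 covers 300 mm each way for a shift and 180 degrees each way for a turn. Its arguments: {"type":"object","properties":{"rows":{"type":"array","items":{"type":"array","items":{"type":"number"}}},"squeeze":{"type":"number"}},"required":["rows"]}

```bash
mkdir -p pics
python3 - <<'E'
from bench import bot
import cv2,numpy as np
s=bot.get_state();print({k:np.round(s[k],3).tolist() for k in('t','tool_pos','tcp_rot','finger_gap')})
for n in('scene','side'):
    cv2.imwrite(f'pics/{n}0.png',bot.read_camera(n)[...,::-1]);p=bot.camera_params(n)
    print(n,p['fx'],p['dist'],np.round(p['cam_to_world'],3).tolist())
E
```

```text
{'t': 0.0, 'tool_pos': [0.209, 0.508, 0.231], 'tcp_rot': [[-0.925, 0.381, -0.001], [0.381, 0.925, -0.001], [0.0, -0.001, -1.0]], 'finger_gap': 0.085}
scene 464.21568314282234 [-0.00057645  0.          0.          0.          0.        ] [[-0.046, -0.801, 0.597, 1.214], [0.999, -0.033, 0.034, 0.016], [-0.008, 0.597, 0.802, 1.047], [0.0, 0.0, 0.0, 1.0]]
side 493.8024387833086 [0.05354736 0.         0.         0.         0.        ] [[-0.996, 0.053, -0.069, 0.414], [-0.087, -0.624, 0.777, 1.301], [-0.002, 0.78, 0.626, 1.15], [0.0, 0.0, 0.0, 1.0]]
```

View pics/scene0.png

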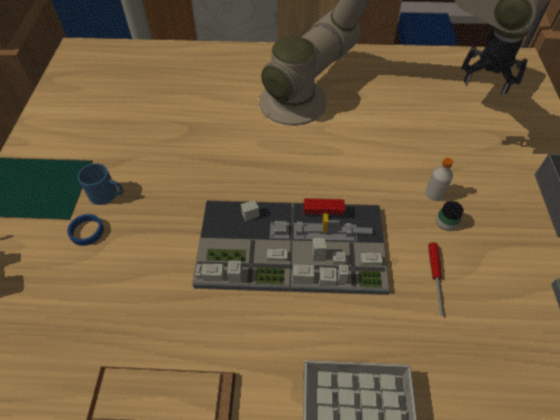

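View pics/side0.png

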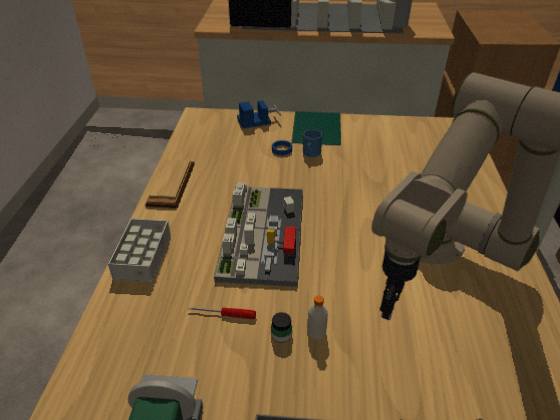

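Scene view: the model is centred near (292,245), the red plate at (324,207) and the yellow tab at (326,223). The side view shows red at (290,240) and yellow at (271,237). Next I'll measure by masks.

```bash
cat > h.py <<'E'
from bench import bot
import cv2,numpy as np
def cam(n,s=None):
    p=bot.camera_params(n)
    if 'mount' in p:
        T=np.eye(4);T[:3,:3]=s['tcp_rot'];T[:3,3]=s['tool_pos'];M=T@p['mount']
    else: M=np.array(p['cam_to_world'])
    K=np.array([[p['fx'],0,p['cx']],[0,p['fy'],p['cy']],[0,0,1.]]);return K,np.array(p['dist']),M
def rays(c,px):
    K,d,M=c;u=cv2.undistortPoints(np.array(px,float).reshape(-1,1,2),K,d).reshape(-1,2)
    r=np.c_[u[:,0],-u[:,1],-np.ones(len(u))]@M[:3,:3].T
    return M[:3,3],r/np.linalg.norm(r,axis=1)[:,None]
def onz(c,px,z):
    o,r=rays(c,px);return o+r*((z-o[2])/r[:,2])[:,None]
def tri(c1,p1,c2,p2):
    A=np.zeros((3,3));b=np.zeros(3)
    for c,p in((c1,p1),(c2,p2)):
        o,r=rays(c,[p]);P=np.eye(3)-np.outer(r[0],r[0]);A+=P;b+=P@o
    return np.linalg.solve(A,b)
def mask(im,col):
    h=cv2.cvtColor(im,cv2.COLOR_RGB2HSV);H,S,V=h[...,0],h[...,1],h[...,2]
    if col=='red': m=((H<6)|(H>174))&(S>170)&(V>70)
    else: m=(H>18)&(H<32)&(S>190)&(V>90)
    return m.astype(np.uint8)
def blobs(m,a=12):
    n,l,st,c=cv2.connectedComponentsWithStats(m)
    return [(l==i,st[i].tolist(),c[i].round(1).tolist()) for i in range(1,n) if st[i][4]>=a]
E
python3 - <<'E'
from h import *
for n in('scene','side'):
    im=cv2.imread(f'pics/{n}0.png')[...,::-1].copy()
    c=cam(n)
    for col in('red','yellow'):
        for m,st,ce in blobs(mask(im,col)):
            if 150<ce[0]<400 and 150<ce[1]<300: 
                ys,xs=np.nonzero(m);r=cv2.minAreaRect(np.c_[xs,ys].astype(np.float32))
                print(n,col,st,ce,onz(c,[ce],.066).round(3).tolist(),np.round(r[1],1),round(r[2],1))
    b=(150,190,260,120) if n=='scene' else (200,170,130,130)
    x,y,w,h=b;k=760//w if n=='scene' else 4
    cv2.imwrite(f'pics/{n}0c.png',cv2.resize(im[y:y+h,x:x+w],None,fx=k,fy=k,interpolation=cv2.INTER_CUBIC)[...,::-1])
E
```

```text
scene red [304, 199, 41, 14, 480] [323.6, 204.9] [[0.48, 0.093, 0.066]] [13. 40.] 90.0
scene yellow [323, 214, 5, 12, 43] [325.0, 218.6] [[0.524, 0.097, 0.066]] [11.  4.] 90.0
side red [283, 226, 13, 24, 244] [289.2, 237.5] [[0.475, 0.105, 0.066]] [10.9 23.1] 5.7
side yellow [267, 230, 7, 3, 18] [270.3, 230.8] [[0.54, 0.078, 0.066]] [2. 6.] 90.0
```

View pics/scene0c.png

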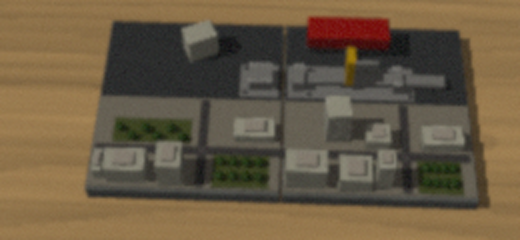

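Request:
carry_out --pt "0.13 0 0 0.12 0" --pt "0.13 0 0 0.12 0" --pt "0.13 0.06 -0.11 0.1 -0.04" --pt "0.13 0.06 -0.11 0 -0.04" --pt "0.13 0.06 -0.11 0 -0.04" --pt "0.13 0.06 -0.11 0 -0.04" --pt "0.13 0.06 -0.11 0 -0.04" --pt "0.13 0.06 -0.11 0 -0.04" --pt "0.13 0.06 -0.11 0 -0.04" --pt "0.13 0.06 -0.11 0 -0.04" --pt "0.13 0.06 -0.11 0 -0.04" --pt "0.13 0 0 0 0"

```text
t: 1.3
tool_pos: [0.373, 0.2087, 0.3329]
tcp_rot: [[-0.041, 0.999, -0.001], [0.999, 0.041, -0.001], [-0.001, -0.001, -1.0]]
contact_force: [-0.3, 0.9, 0.7]
finger_gap: 0.0484
finger_force: 0.0
```

Run:
```python
from h import *
s=bot.get_state();print(s['t'],s['tool_pos'],np.round(s['tcp_rot'],3).tolist(),s['finger_gap'])
print(np.round(bot.camera_params('wrist')['mount'],3).tolist(),bot.camera_params('wrist')['fx'])
```

```text
1.3 [0.37302813 0.20868821 0.33289099] [[-0.041, 0.999, -0.001], [0.999, 0.041, -0.001], [-0.001, -0.001, -1.0]] 0.048351067992422087
[[-0.001, 0.953, 0.301, 0.077], [1.0, 0.001, -0.0, -0.0], [-0.0, 0.301, -0.953, -0.142], [0.0, 0.0, 0.0, 1.0]] 298.99541685700336
```

Request:
carry_out --pt "0.13 0.11 -0.08 0 0" --pt "0.13 0.11 -0.08 0 0" --pt "0.13 0.11 -0.08 -0.1 0" --pt "0.13 0.11 -0.08 -0.1 0" --pt "0.13 0 0 -0.1 0" --pt "0.13 0 0 0 0" --pt "0.13 0 0 0 0"

```text
t: 2.0
tool_pos: [0.5024, 0.1168, 0.2448]
tcp_rot: [[-0.05, 0.999, -0.0], [0.999, 0.05, 0.0], [0.0, -0.0, -1.0]]
contact_force: [0.4, -0.0, 0.5]
finger_gap: 0.0482
finger_force: 0.0
```

Run:
```python
from h import *
s=bot.get_state();im=bot.read_camera('wrist');c=cam('wrist',s)
np.save('w1.npy',im);np.savez('w1c.npz',K=c[0],d=c[1],M=c[2])
cv2.imwrite('pics/w1.png',im[...,::-1])
print(s['tool_pos'])
for col in('red','yellow'):
    for m,st,ce in blobs(mask(im,col),30):
        ys,xs=np.nonzero(m);r=cv2.minAreaRect(np.c_[xs,ys].astype(np.float32))
        print(col,st,ce,onz(c,[ce],.066).round(4).tolist(),onz(c,cv2.boxPoints(r),.066 if col=='red' else .09).round(4).tolist())
```

```text
[0.50244391 0.11680881 0.24483797]
red [236, 155, 34, 94, 2984] [251.8, 200.7] [[0.474, 0.1009, 0.066]] [[0.456, 0.1508, 0.066], [0.4911, 0.1525, 0.066], [0.4955, 0.0442, 0.066], [0.4568, 0.0423, 0.066]]
yellow [296, 197, 24, 13, 31] [309.5, 199.5] [[0.5382, 0.1055, 0.066]] [[0.5212, 0.1141, 0.09], [0.5246, 0.122, 0.09], [0.5492, 0.1105, 0.09], [0.546, 0.1023, 0.09]]
```

View pics/w1.png

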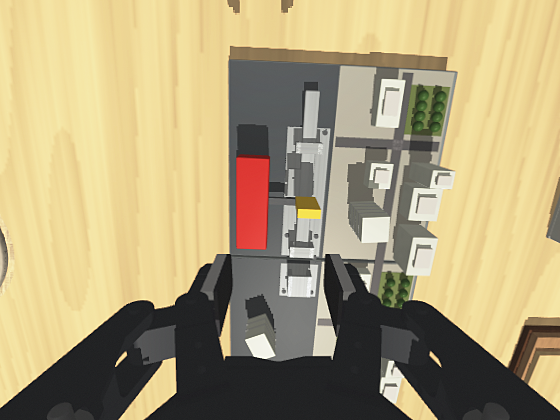

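Run:
```python
from h import *
im=np.load('w1.npy');f=np.load('w1c.npz');c=(f['K'],f['d'],f['M'])
h=cv2.cvtColor(im,cv2.COLOR_RGB2HSV)
for y in range(194,222,2): print(y,[tuple(h[y,x]) for x in (298,304,310,316)])
m=mask(im,'red');P=[[],[]]
for y in range(165,240):
    x=np.nonzero(m[y])[0]; P[0].append((x[0],y));P[1].append((x[-1]+1,y))
for q in P:
    w=onz(c,q,.066);a=np.polyfit(w[:,1],w[:,0],1);print('red edge slope deg',np.degrees(np.arctan(a[0])),'x at y=.1',np.polyval(a,.1))
g=cv2.cvtColor(im,cv2.COLOR_RGB2GRAY).astype(int)
# right far edge & left near edge of board via saturation (wood)
S=h[...,1].astype(int)
L=[];R=[]
for y in range(85,150):
    d=np.abs(np.diff(g[y,215:245]));L.append((215+d.argmax()+.5,y))
w=onz(c,L,.024);a=np.polyfit(w[:,1],w[:,0],1);print('near edge',np.degrees(np.arctan(a[0])),np.polyval(a,.1))
```

```text
194 [(np.uint8(60), np.uint8(3), np.uint8(100)), (np.uint8(0), np.uint8(0), np.uint8(104)), (np.uint8(45), np.uint8(5), np.uint8(103)), (np.uint8(35), np.uint8(8), np.uint8(184))]
196 [(np.uint8(22), np.uint8(95), np.uint8(113)), (np.uint8(24), np.uint8(47), np.uint8(109)), (np.uint8(108), np.uint8(30), np.uint8(110)), (np.uint8(45), np.uint8(5), np.uint8(186))]
198 [(np.uint8(22), np.uint8(181), np.uint8(128)), (np.uint8(22), np.uint8(183), np.uint8(128)), (np.uint8(22), np.uint8(185), np.uint8(128)), (np.uint8(30), np.uint8(3), np.uint8(180))]
200 [(np.uint8(22), np.uint8(181), np.uint8(128)), (np.uint8(22), np.uint8(181), np.uint8(127)), (np.uint8(22), np.uint8(181), np.uint8(127)), (np.uint8(22), np.uint8(126), np.uint8(136))]
202 [(np.uint8(22), np.uint8(181), np.uint8(128)), (np.uint8(23), np.uint8(180), np.uint8(126)), (np.uint8(22), np.uint8(179), np.uint8(127)), (np.uint8(22), np.uint8(201), np.uint8(123))]
204 [(np.uint8(22), np.uint8(181), np.uint8(127)), (np.uint8(22), np.uint8(180), np.uint8(126)), (np.uint8(22), np.uint8(182), np.uint8(126)), (np.uint8(22), np.uint8(183
[... 1008 characters left out ...]
255)), (np.uint8(27), np.uint8(173), np.uint8(246)), (np.uint8(27), np.uint8(172), np.uint8(245)), (np.uint8(27), np.uint8(172), np.uint8(245))]
218 [(np.uint8(114), np.uint8(6), np.uint8(200)), (np.uint8(24), np.uint8(61), np.uint8(221)), (np.uint8(24), np.uint8(119), np.uint8(237)), (np.uint8(25), np.uint8(151), np.uint8(246))]
220 [(np.uint8(35), np.uint8(8), np.uint8(202)), (np.uint8(45), np.uint8(5), np.uint8(200)), (np.uint8(45), np.uint8(3), np.uint8(179)), (np.uint8(50), np.uint8(4), np.uint8(194))]
red edge slope deg -0.7929262570153394 x at y=.1 0.4566005805239965
red edge slope deg -0.48912377777481014 x at y=.1 0.4923514780337998
near edge -0.18158939923476553 0.44154146829081825
```

Run:
```python
from h import *
im=np.load('w1.npy');f=np.load('w1c.npz');c=(f['K'],f['d'],f['M'])
h=cv2.cvtColor(im,cv2.COLOR_RGB2HSV)
b=(h[...,0]>17)&(h[...,0]<32)&(h[...,1]>130)
roi=np.zeros_like(b);roi[185:230,285:330]=1
t=b&roi&(h[...,2]>190)
ys,xs=np.nonzero(t);r=cv2.minAreaRect(np.c_[xs,ys].astype(np.float32));print(t.sum(),r)
print('top corners',onz(c,cv2.boxPoints(r),.09).round(4).tolist(),'centre',onz(c,[[xs.mean()+.5,ys.mean()+.5]],.09))
m=mask(im,'red');m[:,:230]=0;m[:,275:]=0
ys,xs=np.nonzero(m);mid=lambda y:np.nonzero(m[y])[0].mean()
print('red y ends',ys.min(),ys.max(),onz(c,[[mid(ys.min()+4),ys.min()],[mid(ys.max()-4),ys.max()+1]],.066))
# column at centre brightness
print('shade col 252',[(y,int(h[y,252,2])) for y in list(range(148,166,2))+list(range(236,254,2))])
# tall tower approx & cross-view tab
print('tower',onz(c,[[374,222],[352,204],[388,240]],.086).round(3).tolist())
```

```text
205 ((308.61724853515625, 213.2411651611328), (22.682979583740234, 9.046584129333496), 3.814074993133545)
top corners [[0.5237, 0.0924, 0.09], [0.5236, 0.1024, 0.09], [0.5473, 0.1019, 0.09], [0.5476, 0.0919, 0.09]] centre [[0.53620936 0.09657603 0.09      ]]
red y ends 155 248 [[0.47355238 0.15161802 0.066     ]
 [0.47503712 0.04189738 0.066     ]]
shade col 252 [(148, 55), (150, 56), (152, 56), (154, 60), (156, 102), (158, 189), (160, 222), (162, 221), (164, 220), (236, 228), (238, 229), (240, 230), (242, 230), (244, 230), (246, 231), (248, 243), (250, 110), (252, 106)]
tower [[0.607, 0.089, 0.086], [0.581, 0.108, 0.086], [0.626, 0.069, 0.086]]
```

The wrist view shows the red plate at (252,202), the tab top at (309,213) and the tall tower at (374,222). The measured spacing of 61.5 mm and the plate ends at y 0.042 to 0.150 match the given sizes. I'll align behind the tab and descend.

Request:
carry_out --pt "0.13 0.008 0.017 0 -0.013" --pt "0.13 0 0 -0.12 0" --pt "0.13 0 0 -0.12 0" --pt "0.13 0 0 -0.12 0" --pt "0.13 0 0 -0.1 0" --pt "0.13 0 0 -0.04 0" --pt "0.13 0 0 0 0" --pt "0.13 0 0 0 0" --pt "0.13 0 0 0 0"

```text
t: 2.95
tool_pos: [0.5059, 0.1216, 0.0959]
tcp_rot: [[-0.009, 1.0, 0.003], [1.0, 0.009, 0.0], [0.0, 0.003, -1.0]]
contact_force: [0.3, 0.8, -0.8]
finger_gap: 0.0485
finger_force: 0.0
```

Run:
```python
from h import *
s=bot.get_state();im=bot.read_camera('wrist')
cv2.imwrite('pics/w2.png',im[...,::-1]);print(s['tool_pos'],s['contact_force'])
```

```text
[0.5058872  0.12155618 0.09586909] [ 0.34370054  0.79337465 -0.81835826]
```

View pics/w2.png

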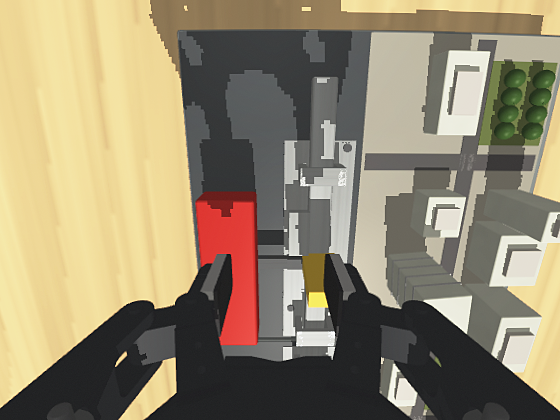

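The left fingertip is above the red plate, with the tab at (318,298). The tab looks a little further left of the right finger than expected, so I'll recompute from this closer view.

Run:
```python
from h import *
s=bot.get_state();im=cv2.imread('pics/w2.png')[...,::-1].copy();c=cam('wrist',s)
h=cv2.cvtColor(im,cv2.COLOR_RGB2HSV);print(c[0][0,2],c[1],np.round(c[2],4).tolist())
b=(h[...,0]>17)&(h[...,0]<32)&(h[...,1]>130);b[:,:290]=0;b[:,345:]=0;b[:245]=0;b[320:]=0
for y in range(252,312,4):
    x=np.nonzero(b[y])[0]
    if len(x): print(y,x[0],x[-1],h[y,(x[0]+x[-1])//2].tolist(),onz(c,[[x[0],y],[x[-1]+1,y]],.09)[:,:2].round(4).tolist())
m=mask(im,'red')
for y in (205,225,245):
    x=np.nonzero(m[y])[0];print('red',x[0],x[-1],onz(c,[[x[0],y],[x[-1]+1,y]],.066)[:,:2].round(4).tolist())
# tip inner faces
print('tips',onz(c,[[232,255],[325,255],[328,256]],.096).round(4).tolist())
# expected pixel of the tab centre
K,d,M=c
for P in ([.536,.0966,.09],[.505,.1216,.096]):
    q=np.linalg.inv(M)@np.r_[P,1];print(K[0,2]+K[0,0]*q[0]/-q[2],K[1,2]-K[1,1]*q[1]/-q[2])
for n in('scene','side'):
    print(n)
```

```text
277.72154908535373 [-0.03126311  0.          0.          0.          0.        ] [[1.0, -0.0066, -0.0056, 0.5044], [0.008, 0.9535, 0.3014, 0.1982], [0.0034, -0.3015, 0.9535, 0.2378], [0.0, 0.0, 0.0, 1.0]]
256 302 324 [22, 178, 129] [[0.5187, 0.1249], [0.5313, 0.125]]
260 303 324 [22, 178, 130] [[0.5194, 0.1225], [0.5315, 0.1225]]
264 303 324 [22, 178, 130] [[0.5195, 0.12], [0.5316, 0.1201]]
268 303 324 [22, 178, 130] [[0.5195, 0.1176], [0.5318, 0.1176]]
272 303 323 [23, 180, 130] [[0.5196, 0.1151], [0.5313, 0.1151]]
276 304 323 [22, 180, 129] [[0.5203, 0.1126], [0.5315, 0.1126]]
280 305 323 [22, 178, 130] [[0.5209, 0.11], [0.5316, 0.1101]]
284 305 323 [22, 178, 130] [[0.521, 0.1074], [0.5318, 0.1075]]
288 306 323 [22, 180, 129] [[0.5217, 0.1049], [0.5319, 0.1049]]
292 306 324 [22, 179, 231] [[0.5218, 0.1022], [0.5326, 0.1023]]
296 307 325 [28, 153, 247] [[0.5225, 0.0996], [0.5334, 0.0996]]
300 308 326 [28, 154, 247] [[0.5231, 0.0969], [0.5341, 0.097]]
304 308 327 [28, 154, 247] [[0.5233, 0.0942], [0.5349, 0.0942]]
red 196 256 [[0.4563, 0.1464], [0.493, 0.1466]]
red 198 256 [[0.4566, 0.1335], [0.4928, 0.1338]]
red 199 256 [[0.4562, 0.1202], [0.4926, 0.1204]]
tips [[0.4815, 0.1282, 0.096], [0.5302, 0.1285, 0.096], [0.5318, 0.1279, 0.096]]
330.4405668872316 300.8839119562248
276.78861967192404 266.65707505991384
scene
side
```

Everything is consistent: the right finger only hides part of the tab. I'll go down to first contact.

Request:
carry_out --pt "0.13 0 0 -0.03 0" --pt "0.13 0 0 -0.03 0" --pt "0.13 0 0 -0.02 0" --pt "0.13 0 0 -0.01 0" --pt "0.13 0 0 0 0"

```text
t: 3.5
tool_pos: [0.5048, 0.1212, 0.0665]
tcp_rot: [[-0.008, 1.0, -0.001], [1.0, 0.008, -0.0], [-0.0, -0.001, -1.0]]
contact_force: [-0.1, -0.6, -0.1]
finger_gap: 0.0482
finger_force: 0.0
```

Request:
carry_out --pt "0.13 0 0 -0.01 0" --pt "0.13 0 0 -0.01 0" --pt "0.13 0 0 0 0" --pt "0.13 0 0 0 0"

```text
t: 3.9
tool_pos: [0.5053, 0.1213, 0.0614]
tcp_rot: [[-0.008, 1.0, 0.001], [1.0, 0.008, 0.0], [0.0, 0.001, -1.0]]
contact_force: [-0.1, 0.7, 3.9]
finger_gap: 0.0482
finger_force: 2.0
```

Request:
carry_out --pt "0.13 0 0 -0.01 0" --pt "0.13 0 0 -0.01 0" --pt "0.13 0 0 -0.008 0" --pt "0.13 0 0 0 0" --pt "0.13 0 0 0 0"

```text
t: 4.4
tool_pos: [0.5053, 0.1213, 0.0532]
tcp_rot: [[-0.008, 1.0, 0.001], [1.0, 0.008, 0.0], [0.0, 0.001, -1.0]]
contact_force: [-1.7, 0.8, 8.3]
finger_gap: 0.0484
finger_force: 4.6
```

Request:
carry_out --pt "0.13 0 0 -0.005 0" --pt "0.13 0 0 0 0" --pt "0.13 0 0 0 0"

```text
t: 4.7
tool_pos: [0.5055, 0.1214, 0.053]
tcp_rot: [[-0.008, 1.0, 0.002], [1.0, 0.008, 0.0], [0.0, 0.002, -1.0]]
contact_force: [-3.7, 0.7, 22.2]
finger_gap: 0.0484
finger_force: 11.6
```

The catch is on its stop (22 N). Now I'll push.

Request:
carry_out --pt "0.13 0 -0.01 0 0" --pt "0.13 0 -0.015 0 0" --pt "0.13 0 -0.015 0 0" --pt "0.13 0 -0.015 0 0" --pt "0.13 0 0 0 0"

```text
t: 5.2
tool_pos: [0.5062, 0.1068, 0.0532]
tcp_rot: [[-0.007, 1.0, 0.004], [1.0, 0.007, 0.004], [0.004, 0.004, -1.0]]
contact_force: [-1.6, 14.2, 22.1]
finger_gap: 0.0479
finger_force: 10.9
```

Request:
carry_out --pt "0.13 0 -0.015 0 0" --pt "0.13 0 -0.015 0 0" --pt "0.13 0 -0.015 0 0" --pt "0.13 0 -0.015 0 0" --pt "0.13 0 -0.015 0 0" --pt "0.13 0 -0.015 0 0" --pt "0.13 0 -0.015 0 0" --pt "0.13 0 0 0 0"

```text
t: 6.0
tool_pos: [0.5064, 0.0747, 0.0531]
tcp_rot: [[-0.007, 1.0, 0.005], [1.0, 0.007, 0.003], [0.003, 0.005, -1.0]]
contact_force: [-0.4, 11.5, 21.0]
finger_gap: 0.0483
finger_force: 10.5
```

Run:
```python
from h import *
s=bot.get_state();im=bot.read_camera('wrist');c=cam('wrist',s)
cv2.imwrite('pics/w3.png',im[...,::-1])
```

```text
(no output)
```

View pics/w3.png

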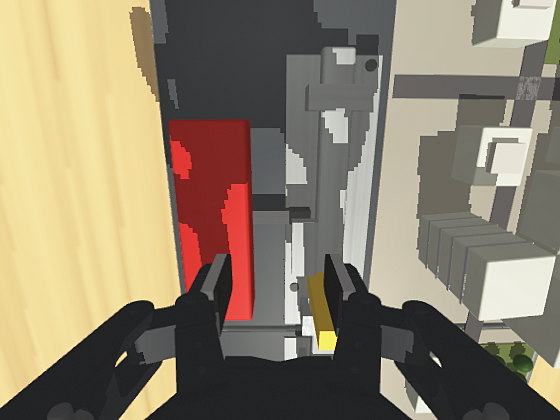

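The tab at (325,320) is moving ahead of the right finger and the plate is still held down. I'll continue to the stop.

Request:
carry_out --pt "0.13 0 -0.012 0 0" --pt "0.13 0 -0.01 0 0" --pt "0.13 0 0 0 0"

```text
t: 6.35
tool_pos: [0.5064, 0.0684, 0.053]
tcp_rot: [[-0.007, 1.0, 0.005], [1.0, 0.007, 0.004], [0.003, 0.005, -1.0]]
contact_force: [1.1, 11.7, 20.4]
finger_gap: 0.0479
finger_force: 10.3
```

Request:
carry_out --pt "0.13 0 -0.007 0 0" --pt "0.13 0 -0.007 0 0" --pt "0.13 0 0 0 0"

```text
t: 6.65
tool_pos: [0.5063, 0.065, 0.053]
tcp_rot: [[-0.008, 1.0, 0.005], [1.0, 0.007, 0.005], [0.005, 0.005, -1.0]]
contact_force: [1.7, 18.9, 20.7]
finger_gap: 0.0483
finger_force: 14.8
```

Request:
carry_out --pt "0.13 0 -0.006 0 0" --pt "0.13 0 0 0 0" --pt "0.13 0 0 0 0"

```text
t: 6.95
tool_pos: [0.5063, 0.0649, 0.0531]
tcp_rot: [[-0.008, 1.0, 0.005], [1.0, 0.008, 0.007], [0.007, 0.005, -1.0]]
contact_force: [2.9, 28.8, 20.2]
finger_gap: 0.0482
finger_force: 18.0
```

The bolt is at its stop: no motion and the force rose. I'll ease back slightly, then lift off.

Request:
carry_out --pt "0.13 0 0.01 0 0" --pt "0.13 0 0.01 0 0" --pt "0.13 0 0.01 0 0" --pt "0.13 0 0 0.02 0" --pt "0.13 0 0 0.03 0" --pt "0.13 0 0 0.05 0" --pt "0.13 0 0 0.1 0" --pt "0.13 0 0 0.15 0" --pt "0.13 0 0 0.15 0" --pt "0.13 0 0 0.1 0" --pt "0.13 0 0 0 0" --pt "0.13 0 0 0 0"

```text
t: 8.15
tool_pos: [0.5047, 0.0698, 0.2309]
tcp_rot: [[-0.008, 1.0, -0.001], [1.0, 0.008, 0.0], [0.0, -0.001, -1.0]]
contact_force: [-0.0, 0.7, -0.4]
finger_gap: 0.0481
finger_force: 0.0
```

Run:
```python
from h import *
s=bot.get_state();im=bot.read_camera('wrist');c=cam('wrist',s)
cv2.imwrite('pics/w4.png',im[...,::-1])
h=cv2.cvtColor(im,cv2.COLOR_RGB2HSV)
b=(h[...,0]>17)&(h[...,0]<32)&(h[...,1]>130)&(h[...,2]>190);b[:,:280]=0;b[:,345:]=0
for m,st,ce in blobs(b.astype(np.uint8),60): print('tab',st,ce,onz(c,[ce],.09))
m=mask(im,'red')
for mm,st,ce in blobs(m,100):
    for y in np.linspace(st[1]+8,st[1]+st[3]-12,4).astype(int):
        x=np.nonzero(mm[y])[0]
        for z in(.056,.066):
            w=onz(c,[[x[0],y],[x[-1]+1,y]],z);print(y,z,'width',(w[1,0]-w[0,0]).round(4),w[:,0].mean().round(4))
```

```text
tab [297, 213, 24, 9, 216] [308.5, 217.0] [[0.53533836 0.0493924  0.09      ]]
121 0.056 width 0.0367 0.4735
121 0.066 width 0.0356 0.4745
148 0.056 width 0.0366 0.4735
148 0.066 width 0.0355 0.4744
176 0.056 width 0.0366 0.4734
176 0.066 width 0.0354 0.4743
204 0.056 width 0.0376 0.4738
204 0.066 width 0.0364 0.4748
```

View pics/w4.png

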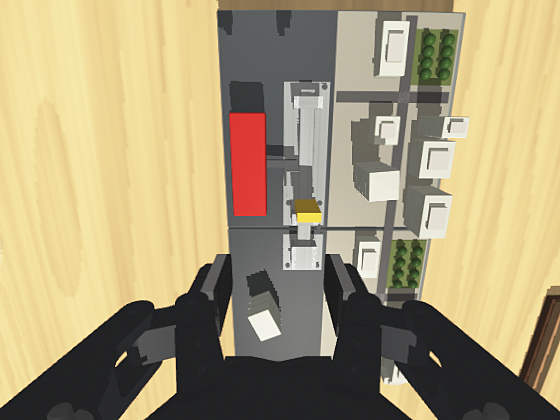

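The tab at (308,217) has travelled about 47 mm. The plate measures the same at 66 mm height as it did at the start, so the catch is up, and the blocks look undisturbed.

```bash
python3 -c "
from bench import bot
print(bot.job_done())"
```

```text
the job is handed in; nothing more can be done
None
```

The bolt was pushed to its stop in the keeper (about 47 mm measured of the 48 mm travel), the catch measures as sprung back up behind it, and I handed the job in with the arm clear of everything; no verdict came back.

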